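# Put the absorber kit back into its case

### The job

The gamma measurement is over and the pieces of the absorber kit stand in two piles on the steel tray. Take the piles apart and put each of the five pieces back into the cutout of its own shape and size in the insert of the open case, upright and fully down on the cutout's floor; the cutout for the small knobbed source holder grips it, so press that one firmly home. Set the pieces down, do not drop them or knock them off the piles.

Things in the scene. Friction and masses are not known exactly. Their poses are not given: they have to be found in the camera images.
- square_plate: Loose square aluminium absorber plate, 58 x 58 mm, 24 mm high, 0.2 kg. It is the lowest piece of one of the two piles, which stand on a low steel tray: floor 3 mm above the bench, rim 6 mm higher and at least 35 mm from the pieces. x and y along its sides. Origin at the centre of its underside, z up.
- round_disc: Loose plain steel absorber disc, 58 mm diameter, 24 mm high, no hole, 0.5 kg. It is the lowest piece of the other pile. Origin at the centre of its underside, z up.
- bar_block: Loose oblong copper absorber block, 54 mm long (its x), 32 mm wide (its y), 24 mm high, 0.36 kg. It lies on the square plate or on the round disc, turned at any yaw. Origin at the centre of its underside, z up.
- collimator: Loose brass collimator ring, 44 mm outer diameter, 16 mm bore, 24 mm high, 0.26 kg. It lies on the square plate or on the round disc, whichever the bar block is not on. Origin at the centre of its underside, z up.
- source_holder: Loose check-source holder: black plastic disc 28 mm in diameter, 10 mm high, tapered to 24 mm over its lowest 4 mm, with an upright steel knob 16 mm in diameter, 20 mm high on top (30 mm in all), 0.06 kg. It stands on the bar block or on the collimator. Origin at the centre of its underside, z up.
- cut_square: Fixed 94 x 94 mm, 30 mm high module of the case's grey insert. Square cutout, 66 x 66 mm along the module's x and y, for the square plate. Origin: centre of the module's underside, below the cutout's centre, z up; cutout floor 22 mm and mouth (module top) 30 mm above it, 3 mm bevel round the mouth. Six modules (one blank) sit in 2 rows of 3, 95 mm apart; the case rim is 1 mm higher.
- cut_disc: Fixed 94 x 94 mm, 30 mm high module of the case's grey insert. Large round cutout, 66 mm diameter, for the round disc. Origin: centre of the module's underside, below the cutout's centre, z up; cutout floor 22 mm and mouth (module top) 30 mm above it, 3 mm bevel round the mouth.
- cut_bar: Fixed 94 x 94 mm, 30 mm high module of the case's grey insert. Oblong cutout, 62 mm along the module's x, 40 mm along its y, for the bar block (either way round). Origin: centre of the module's underside, below the cutout's centre, z up; cutout floor 22 mm and mouth (module top) 30 mm above it, 3 mm bevel round the mouth.
- cut_ring: Fixed 94 x 94 mm, 30 mm high module of the case's grey insert. Middle-sized round cutout, 52 mm diameter, for the collimator ring. Origin: centre of the module's underside, below the cutout's centre, z up; cutout floor 22 mm and mouth (module top) 30 mm above it, 3 mm bevel round the mouth.
- cut_source: Fixed 94 x 94 mm, 30 mm high module of the case's grey insert. Small round cutout, 31 mm diameter, for the source holder; two sprung ribs (+y, -y sides) grip the holder, which needs a push of 5 to 10 N straight down over the last 5 mm. Origin: centre of the module's underside, below the cutout's centre, z up; cutout floor 22 mm and mouth (module top) 30 mm above it, 3 mm bevel round the mouth.
Mind the look-alikes: they are no part of the job. What is shaped like the square_plate but blue or red is not meant.

How it is judged:
By the outcome, as a careful person would: the job done as asked, in the order asked, and still so for the second after the job is handed in, with the robot touching nothing.
It also fails if it takes over 136 s, if anything falls off the work surface, if the arm or the gripper's body presses on something with over 40 N, if the wrist force passes 120 N, or if a joint passes its speed limit or range.

### The arm

A 6-joint arm with a two-finger parallel gripper is mounted at the origin on the work surface. World frame = base frame: x ahead of the robot, y to its left, z up, the work surface at z = 0. Lengths are in m, angles in rad, forces in N, time in s.
With the tool pointing down it reaches from about 0.35 to 0.85 m from the base axis. Payload 8.1 kg.
Tool frame: the origin (TCP) lies at the very end of the fingers, on their centre line; the grasp point (between the pads) lies 19 mm behind it; z points along the fingers, y is the line along which they close (so a half turn about z gives the same grasp; the last joint's range is limited). The gripper opens to 93 mm and grips with 3 to 60 N. Pads are 15 mm wide; open, the fingers measure 128 mm over their backs; the gripper's body (75 mm by 188 mm) begins 65 mm behind the grasp point.
Start: joints at [-0.085, 0.13, 1.488, -0, 1.523, -0.085], TCP at [0.6, 0, 0.219] pointing down, gripper open.
Joint ranges: [-2.96, 2.96], [-0.89, 2.26], [0.02, 2.5], [-1.34, 4.48], [0, 2.73], [-2.66, 2.66]. Speed limits (rad/s): [2.39, 2.39, 2.79, 3.14, 3.14, 3.14].

### API

Orientations are given as a rotation vector (axis times angle).
In Python, from plant import monitor, eyes, ticket gives the robot as it stands.
- The arm moves only by the tool arm_command, never from a script. Its argument "deltas" is a list that holds one entry, the list of rows, each a list of 6 numbers: the shift along the world's x, y, z in cm, then the turn, a rotation vector about the world's x, y, z in degrees. In form: [[[tx, ty, tz, rx, ry, rz], ...]]. A call has 1 to 12 rows; each row shifts and turns the commanded pose from where the row before left it; what a row does not reach is not made up. A row lasts 1/12 s, in which the tool goes at most 41.7 mm and 7.16 degrees, less where a joint would pass 70% of its speed; a pose out of reach is approached as far as the arm can. A call is refused whole if a number of a shift passes 4.17 or a number of a turn 7.16, either way. A call with a gripper value outside its range is refused whole. "gripper" is the opening, from -1 (shut) to 1 (fully open), set as the call begins (left out, the last holds). The fingers move at their own pace and stop on an object; "squeeze" is the grip in N (left out, the last holds). Time passes only in rows, so rows that do not move let the fingers close. It gives the time, the measured TCP pose, the force, the opening and the grip force at its end, in the units of the state.
- monitor.read_state(): the state, without advancing time (a new reading comes with each control period).
- eyes.read_camera(name): name is "scene" or "side" or "wrist"; returns the picture (480x640x3 uint8, blue, green, red); there is no depth.
- eyes.camera_model(name): a dict with "fx", "fy", "cx", "cy" (pixels), "k1" (the pictures are not rectified: a ray, as slopes to the right and down, at radius r is drawn at 1 + k1 r^2 times it, then the intrinsics apply), "rvec" (rotation vector, rad) and "tvec" (3), from world to camera coordinates, as OpenCV has them. Camera axes: x right, y down, z forward; pixel columns grow to the right and rows downward; lengths in m; the calibration is good to about 2 mm. A picture is of the moment at which its call begins: read the wrist's pose just before it. camera_model takes no time and is no camera call; for the wrist camera it gives the pose at the moment of the call.
- ticket.close_job(): hands the job in; it is judged then, once.
The state is a dict: "t": time; "q": joint angles; "dq": joint speeds; "joint_torque": joint torques, N m; "tool_pos": TCP position; "orientation": TCP orientation; "force": force on the tool from outside, world axes, zero at the start; "wrist_torque": the same for the moment, N m; "opening": finger opening in m; "gripper_force": force on a finger pad.
Only numpy, scipy, OpenCV 4.12 (cv2) and the standard library are available. Lean on these libraries where they do the work, as an engineer would, in place of code of your own. Each camera call takes 0.05 s, during which the arm holds its last target. There are 200 camera calls.

## Working session

There is one attempt and no reset: what is moved stays moved. The work goes in short steps, Python scripts to look and compute and a tool call to move; the robot and the scene stay as the last step left them, time stands still between calls to the robot, and variables do not carry over. Pictures are saved under pics/ and viewed, at most 14 in all, crops included, and the job is handed in when it is done.

Besides the shell and the picture viewer there is one more tool, called after "Request:" by a JSON object that holds its "op" and its "data". arm_command: Moves the arm, as the interface text tells. Its arguments: {"type":"object","properties":{"deltas":{"type":"array"},"gripper":{"type":"number"},"squeeze":{"type":"number"}},"required":["deltas"]}

```bash
mkdir -p pics; ls; python3 - <<'E'
from plant import monitor, eyes
import cv2
s=monitor.read_state(); print(s['t'],s['tool_pos'],s['orientation'],s['opening'])
for n in ("scene","side","wrist"):
    m=eyes.camera_model(n); print(n,m)
    cv2.imwrite(f"pics/{n}0.png",eyes.read_camera(n))
E
```

```text
pics
0.0 [5.99429155e-01 7.36951894e-05 2.17598912e-01] [-2.22042071e+00 -2.22046055e+00  1.84465343e-03] 0.0926392568267878
scene {'fx': 473.84166230058474, 'fy': 473.84166230058474, 'cx': 313.37670341180734, 'cy': 244.9454527816043, 'k1': -0.0772936904970438, 'rvec': array([ 1.81641195,  1.61856416, -0.71412931]), 'tvec': array([-0.09220496, -0.31957186,  1.24420389])}
side {'fx': 603.8022999450566, 'fy': 603.8022999450566, 'cx': 318.88620347643814, 'cy': 247.73059403350078, 'k1': -0.029143585138479686, 'rvec': array([ 0.21070784, -2.64060172,  1.51010194]), 'tvec': array([0.52975499, 0.09088395, 1.01874845])}
wrist {'fx': 338.51144253477935, 'fy': 338.51144253477935, 'cx': 313.06394515394913, 'cy': 240.15342361217785, 'k1': -0.0005932757809512381, 'rvec': array([-2.84400266e+00, -3.38407094e-04,  1.38401355e-03]), 'tvec': array([-0.60032133, -0.03411285,  0.392464  ])}
```

View pics/scene0.png

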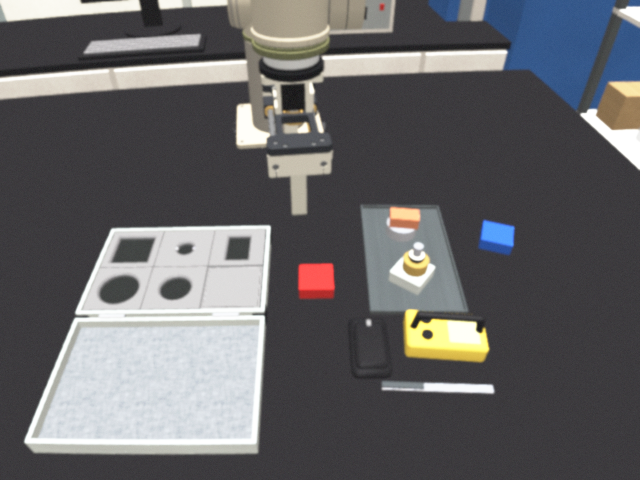

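View pics/side0.png

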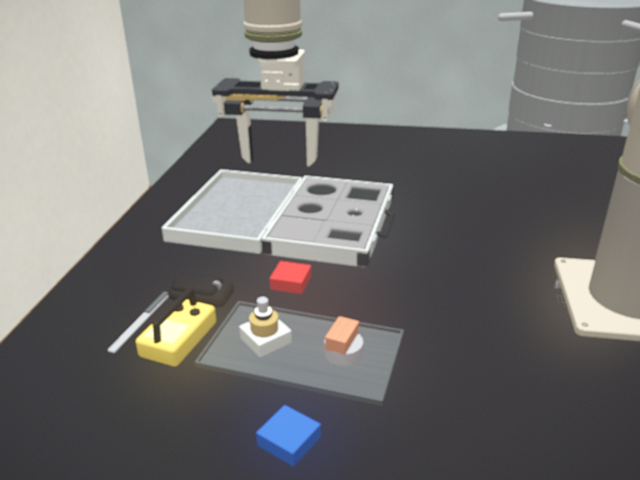

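View pics/wrist0.png

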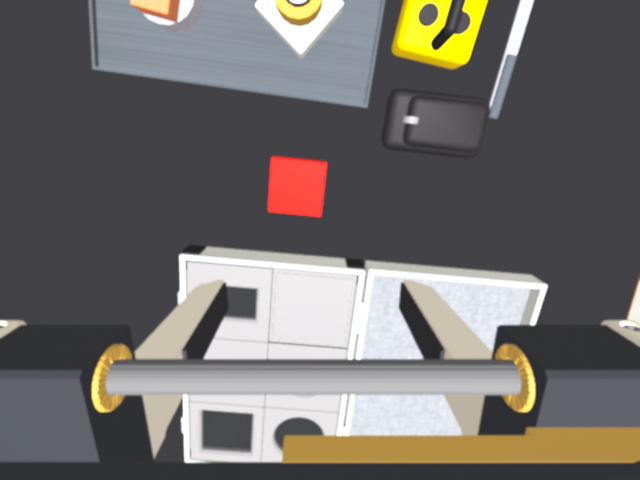

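The scene and side pictures show the case on the robot's right (−y). Its near row is square (scene 130,248), source (185,248) and bar (238,248); the far row is disc (118,290), ring (175,288) and blank. The tray is on the left. One pile is disc with bar (404,222), the other is square with collimator and source holder (414,265). Blue and red plates are decoys.

```bash
cat > h.py <<'E'
import numpy as np, cv2
from plant import monitor, eyes
def K(m): return np.array([[m['fx'],0,m['cx']],[0,m['fy'],m['cy']],[0,0,1]]), np.array([m['k1'],0,0,0,0.])
def back(m,uv,z):
    k,d=K(m); n=cv2.undistortPoints(np.array(uv,float).reshape(-1,1,2),k,d).reshape(-1,2)
    R=cv2.Rodrigues(m['rvec'])[0]; c=-R.T@m['tvec']
    r=np.c_[n,np.ones(len(n))]@R; z=np.broadcast_to(z,len(n))
    return c+r*((z-c[2])/r[:,2])[:,None]
def proj(m,P):
    k,d=K(m); return cv2.projectPoints(np.array(P,float).reshape(-1,1,3),m['rvec'],np.asarray(m['tvec'],float),k,d)[0].reshape(-1,2)
def snap(n,f):
    m=eyes.camera_model(n); im=eyes.read_camera(n); cv2.imwrite(f'pics/{f}.png',im); np.save(f'pics/{f}.npy',m,allow_pickle=True); return m,im
E
python3 - <<'E'
from h import *
np.set_printoptions(precision=4,suppress=True)
for n,uv,z in [("scene",[(133,249),(186,248),(238,248),(119,290),(175,288)],.03),("side",[(364,193),(355,212),(346,235),(321,189),(310,208)],.03),("scene",[(404,213),(418,247)],[.051,.081]),("side",[(345,325),(263,301)],[.051,.081]),
 ("wrist",[(158,2),(299,5)],[.027,.051])]:
    print(n); print(back(eyes.camera_model(n),uv,z))
m=eyes.camera_model("wrist");R=cv2.Rodrigues(m['rvec'])[0];print(-R.T@m['tvec'],R)
E
```

```text
scene
[[ 0.4844 -0.2902  0.03  ]
 [ 0.4931 -0.1939  0.03  ]
 [ 0.5041 -0.1004  0.03  ]
 [ 0.5836 -0.2973  0.03  ]
 [ 0.5894 -0.2041  0.03  ]]
side
[[ 0.4861 -0.2989  0.03  ]
 [ 0.4952 -0.2047  0.03  ]
 [ 0.5013 -0.1051  0.03  ]
 [ 0.5833 -0.3061  0.03  ]
 [ 0.5908 -0.2095  0.03  ]]
scene
[[0.4667 0.2109 0.051 ]
 [0.592  0.198  0.081 ]]
side
[[0.4637 0.2021 0.051 ]
 [0.5863 0.2017 0.081 ]]
wrist
[[0.4594 0.1994 0.027 ]
 [0.5885 0.1893 0.051 ]]
[0.6007 0.0825 0.3848] [[ 1.      0.0001 -0.0008]
 [ 0.0003 -0.956   0.2932]
 [-0.0007 -0.2932 -0.956 ]]
```

Request:
{"op": "arm_command", "data": {"deltas": [[[-0.8,-3.5,0,0,0,0],[-0.8,-3.5,0,0,0,0],[-0.8,-3.5,0,0,0,0],[-0.8,-3.5,0,0,0,0],[-0.8,-3.5,0,0,0,0],[-0.8,-3.5,0,0,0,0],[-0.8,-3.5,0,0,0,0],[0,0,0,0,0,0],[0,0,0,0,0,0],[0,0,0,0,0,0]]]}}

```text
t: 0.98
tool_pos: [0.5439, -0.2446, 0.2182]
orientation: [-2.222, -2.22, -0.0]
force: [0.1, -0.1, -1.1]
opening: 0.0927
gripper_force: 0.0
```

```bash
python3 -c "
from h import *
snap('wrist','w1');print(monitor.read_state()['tool_pos'])"
```

```text
[ 0.5441334  -0.24404626  0.21833644]
```

Request:
{"op": "arm_command", "data": {"deltas": [[[0,4,0,0,0,0],[0,4,0,0,0,0],[0,4,0,0,0,0],[0,4,0,0,0,0],[0,4,0,0,0,0],[0,4,0,0,0,0],[0,4,0,0,0,0],[0,4,0,0,0,0],[0,4,0,0,0,0],[0,4,0,0,0,0],[0,0,0,0,0,0],[0,0,0,0,0,0]]]}}

```text
t: 2.03
tool_pos: [0.543, 0.1586, 0.2185]
orientation: [-2.214, -2.228, 0.0]
force: [0.4, -0.1, 0.7]
opening: 0.0926
gripper_force: 0.0
```

```bash
python3 -c "
from h import *
snap('wrist','w2');print(monitor.read_state())"
```

```text
{'t': 2.0833, 'q': array([ 1.90490855e-01,  3.77604429e-02,  1.58626801e+00, -3.15581742e-04,
        1.51790373e+00,  1.86415830e-01]), 'dq': array([-0.04765144, -0.00600123,  0.00621304, -0.0052234 , -0.00022964,
       -0.00505119]), 'joint_torque': array([ 1.91056989e+00, -5.10638881e+01, -4.94254267e+01,  3.50072756e-01,
       -2.37691181e-02,  1.56360352e-01]), 'tool_pos': array([0.54328625, 0.15678334, 0.21852244]), 'orientation': array([ 2.21684272e+00,  2.22593212e+00, -7.19343396e-04]), 'force': array([ 0.29601388, -0.4951514 , -0.08384929]), 'wrist_torque': array([-0.01880459,  0.00205898, -0.01081981]), 'gripper_force': 0.0, 'opening': 0.0931026153986974}
```

View pics/w1.png

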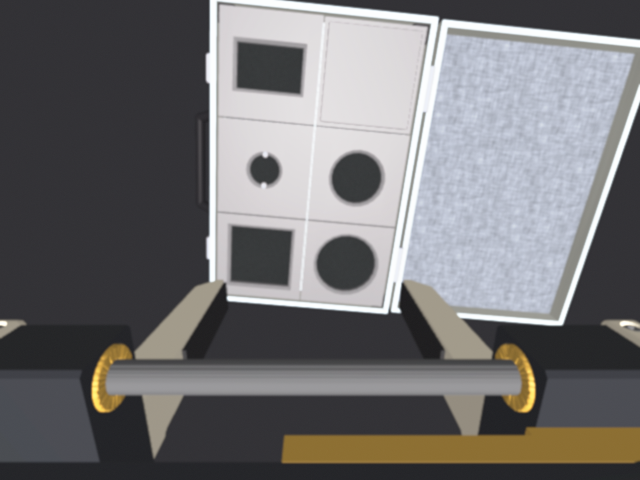

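View pics/w2.png

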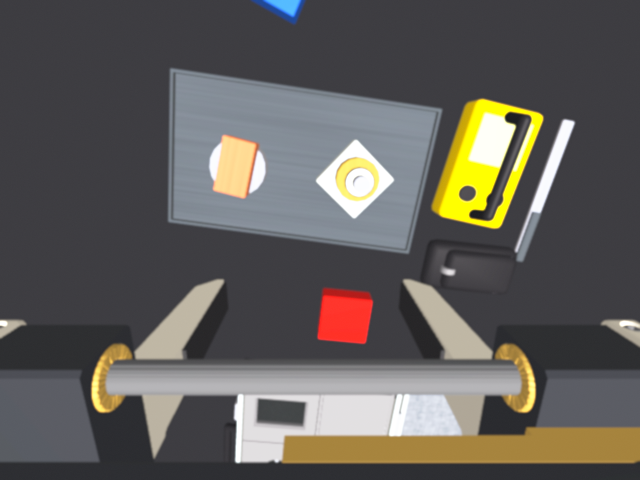

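w1 shows all five cutouts: bar (270,68), source (265,169), square (262,255), ring (357,178), disc (346,263). w2 shows bar on disc (237,167), and source on collimator on square (357,179). Next I segment both pictures.

```bash
python3 - <<'E'
from h import *
from scipy.optimize import least_squares
np.set_printoptions(precision=4,suppress=True)
ld=lambda f:(np.load(f'pics/{f}.npy',allow_pickle=True).item(),cv2.imread(f'pics/{f}.png'))
m,im=ld('w1'); g=im.max(2)
_,b=cv2.threshold(g,110,255,cv2.THRESH_BINARY_INV)
cs,_=cv2.findContours(b,cv2.RETR_LIST,cv2.CHAIN_APPROX_NONE)
seeds=dict(bar=(270,68),src=(265,169),sq=(262,255),ring=(357,178),disc=(346,263)); C={}
for n,s in seeds.items():
    c=[c for c in cs if cv2.pointPolygonTest(c,s,False)>0 and cv2.contourArea(c)<9000][0]
    M=cv2.moments(c); C[n]=(M['m10']/M['m00'],M['m01']/M['m00']); print(n,C[n],cv2.contourArea(c))
    p=back(m,c.reshape(-1,2),.030)[:,:2].astype(np.float32)
    print('   rect',cv2.minAreaRect(p*1000))
order=['sq','src','bar','disc','ring']; off=np.array([[-1,0],[0,0],[1,0],[-1,1],[0,1]])*.095
for z in (.027,.032,.036):
    P=back(m,[C[n] for n in order],z)[:,:2]
    def f(v):
        c,s=np.cos(v[2]),np.sin(v[2])
        # off: first = along y-ish, second = along x-ish
        w=np.c_[v[0]+off[:,1]*c-off[:,0]*s, v[1]+off[:,1]*s+off[:,0]*c]*1
        return w
    r=least_squares(lambda v:(f(v)-P).ravel(),[.5,-.2,0])
    r4=np.linalg.norm(P[2]-P[0]),np.linalg.norm(P[4]-P[1]); print(z,r.x,np.degrees(r.x[2]),'pitch',r4,(r.fun*1000).round(1)); print(f(r.x))
m,im=ld('w2'); hsv=cv2.cvtColor(im,cv2.COLOR_BGR2HSV)
sub=np.zeros(im.shape[:2],np.uint8); sub[110:235,190:410]=255
bb=im[...,0].astype(int);gg=im[...,1].astype(int);rr=im[...,2].astype(int)
def comp(mask,seed):
    cs,_=cv2.findContours(mask&sub,cv2.RETR_EXTERNAL,cv2.CHAIN_APPROX_NONE)
    return [c for c in cs if cv2.pointPolygonTest(c,seed,True)>-3][0]
sat=(hsv[...,1]>100).astype(np.uint8)*255
bright=(hsv[...,2]>150).astype(np.uint8)*255
for n,mk,s in [('bar',sat,(237,167)),('ring',sat,(357,179)),('square',bright,(357,179)),('discpile',bright,(237,167))]:
    c=comp(mk,s); print(n,cv2.minAreaRect(c),cv2.boxPoints(cv2.minAreaRect(c)).tolist(),cv2.fitEllipse(c))
for k,(x0,y0,x1,y1) in {'a':(200,125,280,205),'b':(310,135,400,225)}.items(): pass
a=cv2.resize(im[125:205,200:280],(560,400*560//400),interpolation=3)[:560]
b=cv2.resize(im[135:225,310:400],(560,560),interpolation=3)
cv2.imwrite('pics/crop2.png',cv2.resize(np.hstack([a,b]),(800,400)))
E
```

```text
bar (269.0450939213627, 67.2838058569595) 2857.0
   rect ((503.3625183105469, -99.79217529296875), (39.40301513671875, 61.432003021240234), 84.73383331298828)
src (264.263533937895, 169.3520197856554) 606.5
   rect ((494.5209655761719, -194.4405517578125), (27.656169891357422, 29.274187088012695), 84.38823699951172)
sq (260.17972031690323, 255.36560855000798) 3134.5
   rect ((486.0937194824219, -289.7397766113281), (65.1665267944336, 65.4886703491211), 84.79802703857422)
ring (356.08706199460914, 177.4199460916442) 1855.0
   rect ((589.6886596679688, -203.4803924560547), (50.0435905456543, 50.52034378051758), 0.8995504379272461)
disc (345.3345203183913, 262.8262114229856) 2387.0
   rect ((581.358154296875, -297.9491882324219), (63.39718246459961, 64.08529663085938), 89.96002197265625)
0.027 [ 0.4947 -0.1947 -0.0902] -5.169718916917551 pitch (np.float64(0.19167359359400601), np.float64(0.09617872477578286)) [ 0.6  0.4  0.5  0.1  0.3 -1.3 -0.6  0.8 -0.7 -0.1]
[[ 0.4861 -0.2893]
 [ 0.4947 -0.1947]
 [ 0.5033 -0.1001]
 [ 0.5808 -0.2979]
 [ 0.5893 -0.2033]]
0.032 [ 0.4949 -0.1939 -0.0902] 
[... 986 characters left out ...]
4375) [[327.92303466796875, 172.38461303710938], [362.53839111328125, 149.30767822265625], [385.92303466796875, 184.38461303710938], [351.30767822265625, 207.4615478515625]] ((356.80108642578125, 178.5980682373047), (41.38351058959961, 41.838199615478516), 145.86172485351562)
square ((299.5, 172.0), (124.0, 219.0), 90.0) [[190.0, 110.0], [409.0, 110.0], [409.0, 234.0], [190.0, 234.0]] ((310.8065185546875, 168.16287231445312), (114.77536010742188, 268.34423828125), 95.36720275878906)
discpile ((299.5, 172.0), (124.0, 219.0), 90.0) [[190.0, 110.0], [409.0, 110.0], [409.0, 234.0], [190.0, 234.0]] ((310.8065185546875, 168.16287231445312), (114.77536010742188, 268.34423828125), 95.36720275878906)
```

View pics/crop2.png

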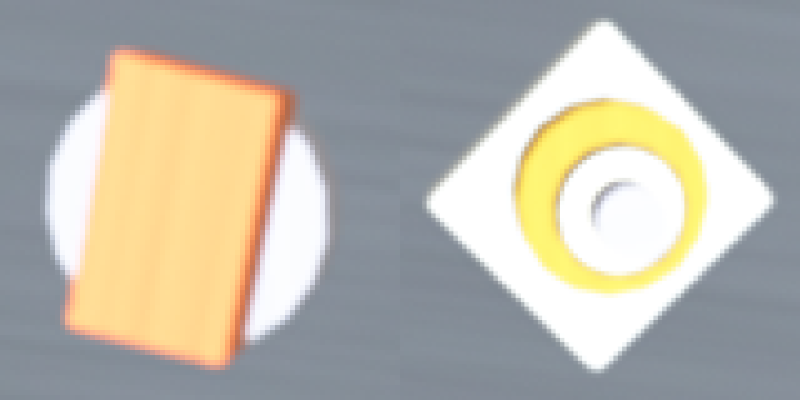

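The crop shows the left bar's top face with its corners and the disc underneath. On the right are the square's corners, the ring and the knob, all concentric to within a few mm.

```bash
python3 - <<'E'
from h import *
np.set_printoptions(precision=4,suppress=True)
m=np.load('pics/w2.npy',allow_pickle=True).item()
L=lambda a:[(200+x/5,125+y/5) for x,y in a]; Rr=lambda a:[(310+(x-400)/4.444,135+y/4.444) for x,y in a]
def q(P,t):
    d=P[1]-P[0]; e=P[2]-P[1]; f=P[2]-P[3]; print(t,P.mean(0),'sides',np.linalg.norm(d),np.linalg.norm(e),'ang',np.degrees([np.arctan2(d[1],d[0]),np.arctan2(f[1],f[0]),np.arctan2(e[1],e[0])]))
q(back(m,L([(113,50),(280,90),(228,364),(66,325)]),.051),'bar')
q(back(m,Rr([(605,20),(775,200),(598,372),(426,202)]),.027),'sq')
print('disc',back(m,L([(187,207),(45,200),(328,214)]),.027))
print('ring',back(m,[(356.8,178.6)],.051),'srcdisc',back(m,Rr([(621,210)]),.061),'knob',back(m,Rr([(629,214)]),.081))
s=monitor.read_state();print(s['tool_pos'],s['t'])
E
```

```text
bar [0.4674 0.212  0.051 ] sides 0.03199090949603886 0.0540061638874105 ang [ -12.746   -13.4546 -103.4915]
sq [0.5881 0.1971 0.027 ] sides 0.058337637062210373 0.058033480802994385 ang [ -43.9892  -44.0065 -133.673 ]
disc [[0.4652 0.2107 0.027 ]
 [0.4358 0.2119 0.027 ]
 [0.4944 0.2095 0.027 ]]
ring [[0.5866 0.2018 0.051 ]] srcdisc [[0.5883 0.1995 0.061 ]] knob [[0.5871 0.2013 0.081 ]]
[0.5433 0.1568 0.2185] 2.0833
```

Request:
{"op": "arm_command", "data": {"deltas": [[[1.1,1.15,-3,0,0,0],[1.1,1.15,-3,0,0,0],[1.1,1.15,-3,0,0,0],[1.05,1.1,-3,0,0,0],[0,0,0,0,0,0],[0,0,-1,0,0,0],[0,0,-1,0,0,0],[0,0,-1,0,0,0],[0,0,-0.5,0,0,0],[0,0,0,0,0,0],[0,0,0,0,0,0]]]}}

```text
t: 3.0
tool_pos: [0.5876, 0.2003, 0.0642]
orientation: [2.222, 2.221, 0.001]
force: [0.5, -0.2, -0.2]
opening: 0.093
gripper_force: 0.0
```

```bash
python3 -c "
from h import *
s=monitor.read_state();print(s['tool_pos'],s['orientation'],s['force'])
import cv2
cv2.imwrite('pics/side1.png',cv2.resize(eyes.read_camera('side')[230:400,180:420],(800,566),interpolation=2))"
```

```text
[0.58764348 0.20027213 0.06422178] [2.22150196e+00 2.22085848e+00 8.22119746e-04] [ 0.52475173 -0.16061705 -0.19371572]
```

View pics/side1.png

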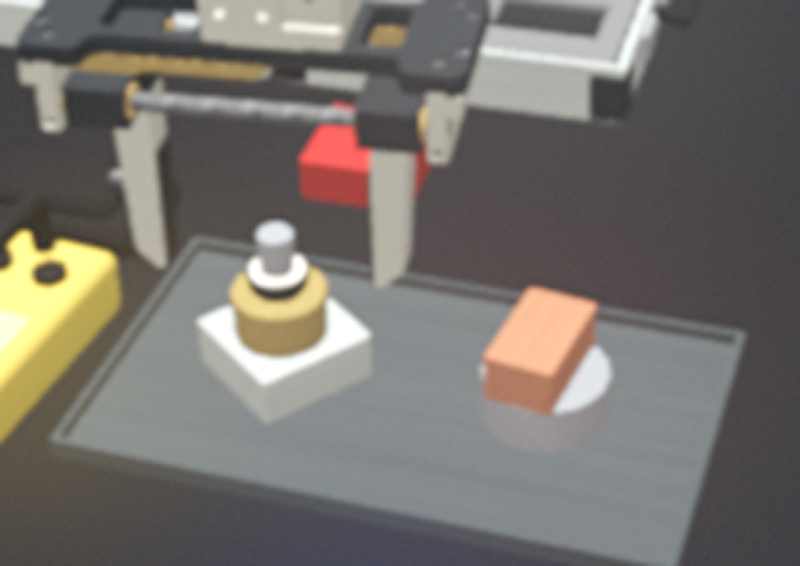

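Side view: the fingertips straddle the knob level with its base, so I close.

Request:
{"op": "arm_command", "data": {"deltas": [[[0,0,0,0,0,0],[0,0,0,0,0,0],[0,0,0,0,0,0],[0,0,0,0,0,0],[0,0,0,0,0,0],[0,0,0,0,0,0],[0,0,0,0,0,0],[0,0,0,0,0,0],[0,0,0,0,0,0],[0,0,0,0,0,0]]], "gripper": -1, "squeeze": 40}}

```text
t: 3.88
tool_pos: [0.5875, 0.2005, 0.0636]
orientation: [-2.221, -2.221, 0.0]
force: [-0.4, 0.1, -0.1]
opening: 0.0308
gripper_force: 0.0
```

Request:
{"op": "arm_command", "data": {"deltas": [[[0,0,0,0,0,0],[0,0,0,0,0,0],[0,0,0,0,0,0],[0,0,0,0,0,0],[0,0,0,0,0,0],[0,0,0,0,0,0]]]}}

```text
t: 4.38
tool_pos: [0.5875, 0.2005, 0.0636]
orientation: [-2.221, -2.221, 0.0]
force: [0.2, -0.1, 0.1]
opening: 0.0151
gripper_force: 40.0
```

Request:
{"op": "arm_command", "data": {"deltas": [[[0,0,1,0,0,0],[0,0,2.5,0,0,0],[0,0,2.5,0,0,0],[-1,-4,0,0,0,0],[-1,-4,0,0,0,0],[-1,-4,0,0,0,0],[-1,-4,0,0,0,0],[-1,-4,0,0,0,0],[-1,-4,0,0,0,0],[-1,-4,0,0,0,0],[-1,-4,0,0,0,0],[-1,-4,0,0,0,0]]]}}

```text
t: 5.38
tool_pos: [0.4969, -0.1613, 0.1247]
orientation: [2.22, 2.221, 0.001]
force: [1.2, -0.1, -1.8]
opening: 0.0149
gripper_force: 40.0
```

Request:
{"op": "arm_command", "data": {"deltas": [[[-0.26,-3.44,0,0,0,0],[0,0,-3,0,0,0],[0,0,-3,0,0,0],[0,0,-1,0,0,0],[0,0,0,0,0,0],[0,0,0,0,0,0],[0,0,0,0,0,0]]]}}

```text
t: 5.97
tool_pos: [0.4962, -0.194, 0.0556]
orientation: [2.219, 2.221, 0.001]
force: [-0.4, -0.2, -0.0]
opening: 0.0151
gripper_force: 40.0
```

```bash
python3 -c "
from h import *
s=monitor.read_state();print(s['tool_pos'],s['force'],s['opening'])
cv2.imwrite('pics/side2.png',cv2.resize(eyes.read_camera('side')[110:260,250:450],(800,600),interpolation=2))"
```

```text
[ 0.4962053  -0.19395702  0.05560297] [-0.42849856 -0.1654932  -0.0056708 ] 0.015106081517281534
```

View pics/side2.png

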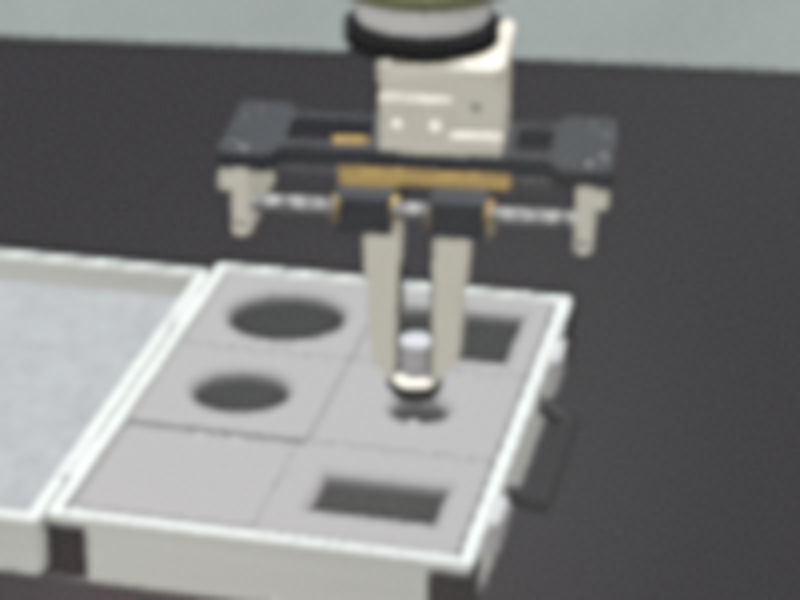

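The holder hangs just above the source cutout. I correct 1.2 mm in x and descend slowly.

Request:
{"op": "arm_command", "data": {"deltas": [[[-0.12,0,0,0,0,0],[0,0,-0.5,0,0,0],[0,0,-0.4,0,0,0],[0,0,-0.2,0,0,0],[0,0,-0.1,0,0,0],[0,0,0,0,0,0]]]}}

```text
t: 6.52
tool_pos: [0.4937, -0.1942, 0.0417]
orientation: [2.221, 2.221, -0.001]
force: [-0.7, -1.0, 2.0]
opening: 0.0148
gripper_force: 40.0
```

Request:
{"op": "arm_command", "data": {"deltas": [[[0,0,-0.1,0,0,0],[0,0,-0.1,0,0,0],[0,0,0,0,0,0]]]}}

```text
t: 6.77
tool_pos: [0.4941, -0.1941, 0.04]
orientation: [2.221, 2.221, 0.001]
force: [1.1, -0.8, 3.5]
opening: 0.0151
gripper_force: 40.0
```

Request:
{"op": "arm_command", "data": {"deltas": [[[0,0,-0.1,0,0,0],[0,0,0,0,0,0],[0,0,0,0,0,0]]]}}

```text
t: 7.02
tool_pos: [0.4943, -0.1939, 0.0386]
orientation: [2.221, 2.221, 0.001]
force: [3.5, -0.6, -2.4]
opening: 0.015
gripper_force: 40.0
```

Request:
{"op": "arm_command", "data": {"deltas": [[[0.06,0,-0.05,0,0,0],[0,0,-0.05,0,0,0],[0,0,0,0,0,0],[0,0,0,0,0,0]]]}}

```text
t: 7.35
tool_pos: [0.4944, -0.194, 0.0385]
orientation: [2.221, 2.222, -0.0]
force: [-2.7, 1.3, 9.3]
opening: 0.0146
gripper_force: 40.0
```

Request:
{"op": "arm_command", "data": {"deltas": [[[0,0,-0.05,0,0,0],[0,0,0,0,0,0],[0,0,0,0,0,0]]]}}

```text
t: 7.6
tool_pos: [0.4944, -0.194, 0.0385]
orientation: [2.221, 2.222, -0.0]
force: [-4.1, 0.6, 14.6]
opening: 0.0151
gripper_force: 40.0
```

Request:
{"op": "arm_command", "data": {"deltas": [[[0,0,-0.05,0,0,0],[0,0,-0.05,0,0,0],[0,0,0,0,0,0]]]}}

```text
t: 7.85
tool_pos: [0.4945, -0.1941, 0.0384]
orientation: [2.221, 2.222, -0.001]
force: [-9.5, 3.2, 22.9]
opening: 0.0151
gripper_force: 40.0
```

Request:
{"op": "arm_command", "data": {"deltas": [[[0,0,0.15,0,0,0],[0,0,0,0,0,0],[0,0,0,0,0,0],[0,0,0,0,0,0],[0,0,0,0,0,0]]], "gripper": 0.0}}

```text
t: 8.27
tool_pos: [0.4938, -0.1936, 0.037]
orientation: [-2.221, -2.221, 0.0]
force: [0.9, -0.1, 0.0]
opening: 0.0436
gripper_force: 0.0
```

Holder seated: it stayed at z 38.4 mm under 23 N. Next is the ring.

Request:
{"op": "arm_command", "data": {"deltas": [[[0,0,2,0,0,0],[0,0,3,0,0,0],[0,0,3,0,0,0],[0.9,4,0,0,0,0],[0.9,4,0,0,0,0],[0.9,4,0,0,0,0],[0.9,4,0,0,0,0],[0.9,4,0,0,0,0],[0.9,4,0,0,0,0],[0.9,4,0,0,0,0],[0.9,4,0,0,0,0],[0.9,4,0,0,0,0]]], "gripper": 0.7}}

```text
t: 9.27
tool_pos: [0.5751, 0.1682, 0.1172]
orientation: [-2.221, -2.221, 0.001]
force: [-0.5, -0.5, 1.8]
opening: 0.0794
gripper_force: 0.0
```

Request:
{"op": "arm_command", "data": {"deltas": [[[1.18,3.54,0,0,0,0],[0,0,0,0,0,0],[0,0,0,0,0,0],[0,0,0,0,0,0]]]}}

```text
t: 9.6
tool_pos: [0.5866, 0.2013, 0.1169]
orientation: [-2.22, -2.222, 0.002]
force: [0.0, -0.6, -0.6]
opening: 0.0792
gripper_force: 0.0
```

Request:
{"op": "arm_command", "data": {"deltas": [[[0,0,-3,0,0,0],[0,0,-3,0,0,0],[0,0,-1.3,0,0,0],[0,0,-0.5,0,0,0],[0,0,0,0,0,0]]]}}

```text
t: 10.02
tool_pos: [0.5859, 0.2002, 0.0382]
orientation: [-2.222, -2.219, 0.004]
force: [-0.5, 0.4, 1.3]
opening: 0.0789
gripper_force: 0.0
```

Request:
{"op": "arm_command", "data": {"deltas": [[[0,0,0,0,0,0],[0,0,0,0,0,0],[0,0,0,0,0,0],[0,0,0,0,0,0],[0,0,0,0,0,0],[0,0,0,0,0,0],[0,0,0,0,0,0],[0,0,0,0,0,0],[0,0,0,0,0,0]]], "gripper": -1, "squeeze": 40}}

```text
t: 10.77
tool_pos: [0.5872, 0.2017, 0.0401]
orientation: [2.221, 2.222, 0.0]
force: [-2.0, 0.0, 5.6]
opening: 0.0422
gripper_force: 40.0
```

Request:
{"op": "arm_command", "data": {"deltas": [[[0,0,1,0,0,0],[0,0,2.5,0,0,0],[0,0,2.5,0,0,0],[0,-4,0,0,0,0],[0,-4,0,0,0,0],[0,-4,0,0,0,0],[0,-4,0,0,0,0],[0,-4,0,0,0,0],[0,-4,0,0,0,0],[0,-4,0,0,0,0],[0,-4,0,0,0,0],[0,-4,0,0,0,0]]]}}

```text
t: 11.77
tool_pos: [0.5865, -0.1604, 0.0998]
orientation: [-2.221, -2.221, 0.0]
force: [0.7, 0.3, -2.3]
opening: 0.0421
gripper_force: 40.0
```

Request:
{"op": "arm_command", "data": {"deltas": [[[0.25,-4.1,0,0,0,0],[0,-0.3,0,0,0,0],[0,0,-2,0,0,0],[0,0,-2,0,0,0],[0,0,-0.5,0,0,0],[0,0,0,0,0,0],[0,0,0,0,0,0]]]}}

```text
t: 12.35
tool_pos: [0.5894, -0.2021, 0.0547]
orientation: [-2.22, -2.221, 0.001]
force: [0.9, -0.8, -2.1]
opening: 0.0418
gripper_force: 40.0
```

Request:
{"op": "arm_command", "data": {"deltas": [[[0,-0.05,-0.5,0,0,0],[0,0,-0.4,0,0,0],[0,0,-0.3,0,0,0],[0,0,-0.2,0,0,0],[0,0,-0.1,0,0,0],[0,0,0,0,0,0]]]}}

```text
t: 12.85
tool_pos: [0.5895, -0.2029, 0.0394]
orientation: [-2.221, -2.221, 0.0]
force: [0.0, 0.5, -2.3]
opening: 0.0422
gripper_force: 40.0
```

Request:
{"op": "arm_command", "data": {"deltas": [[[0,0,-0.1,0,0,0],[0,0,0,0,0,0],[0,0,0,0,0,0]]]}}

```text
t: 13.1
tool_pos: [0.5898, -0.203, 0.0392]
orientation: [2.221, 2.221, 0.0]
force: [-2.1, 0.8, 2.6]
opening: 0.0422
gripper_force: 40.0
```

Ring is on the floor at the height I predicted. Next I release it and go for the bar at (467, 212), closing axis at −13.2°.

Request:
{"op": "arm_command", "data": {"deltas": [[[0,0,0,0,0,0],[0,0,0,0,0,0],[0,0,0,0,0,0],[0,0,0,0,0,0],[0,0,0,0,0,0]]], "gripper": 0.4}}

```text
t: 13.52
tool_pos: [0.5897, -0.2031, 0.0387]
orientation: [2.221, 2.221, 0.0]
force: [0.6, 0.0, -0.6]
opening: 0.0645
gripper_force: 0.0
```

Request:
{"op": "arm_command", "data": {"deltas": [[[0,0,1,0,0,0],[0,0,3,0,0,0],[0,0,3,0,0,0],[-1,4,0,0,0,-3],[-1,4,0,0,0,-3],[-1,4,0,0,0,-3],[-1,4,0,0,0,-3],[-1,4,0,0,0,-1.2],[-1,4,0,0,0,0],[-1,4,0,0,0,0],[-1,4,0,0,0,0],[-1,4,0,0,0,0]]]}}

```text
t: 14.52
tool_pos: [0.4991, 0.1589, 0.1098]
orientation: [2.462, 1.951, 0.002]
force: [0.5, 0.3, -0.2]
opening: 0.065
gripper_force: 0.0
```

Request:
{"op": "arm_command", "data": {"deltas": [[[-1.6,2.8,0,0,0,0],[-1.6,2.7,0,0,0,0],[0,0,0,0,0,0],[0,0,0,0,0,0]]]}}

```text
t: 14.85
tool_pos: [0.4672, 0.2134, 0.1095]
orientation: [2.458, 1.955, 0.001]
force: [0.2, -0.2, 0.1]
opening: 0.0652
gripper_force: 0.0
```

```bash
cat > st.py <<'E'
from h import *
from scipy.spatial.transform import Rotation as R
s=monitor.read_state(); y=R.from_rotvec(s['orientation']).as_matrix()[:,1]
print(s['t'],s['tool_pos'].round(4),'closing axis deg',np.degrees(np.arctan2(y[1],y[0])).round(2),s['q'].round(2),s['force'].round(1),s['opening'])
E
python3 st.py
```

```text
14.85 [0.4672 0.2134 0.1095] closing axis deg -13.01 [ 0.33 -0.02  1.85 -0.    1.31  0.56] [ 0.2 -0.2  0.1] 0.06522602463123522
```

Request:
{"op": "arm_command", "data": {"deltas": [[[0,-0.1,-3,0,0,0],[0,0,-2.5,0,0,0],[0,0,-1,0,0,0],[0,0,-0.5,0,0,0],[0,0,0,0,0,0],[0,0,0,0,0,0]]]}}

```text
t: 15.35
tool_pos: [0.4685, 0.2107, 0.0396]
orientation: [2.463, 1.95, 0.001]
force: [-0.5, -0.3, 0.3]
opening: 0.0651
gripper_force: 0.0
```

Request:
{"op": "arm_command", "data": {"deltas": [[[0,0,0,0,0,0],[0,0,0,0,0,0],[0,0,0,0,0,0],[0,0,0,0,0,0],[0,0,0,0,0,0],[0,0,0,0,0,0],[0,0,0,0,0,0],[0,0,0,0,0,0],[0,0,0,0,0,0]]], "gripper": -1, "squeeze": 40}}

```text
t: 16.1
tool_pos: [0.4673, 0.2112, 0.0388]
orientation: [-2.461, -1.951, 0.001]
force: [-4.0, 0.1, 4.6]
opening: 0.0315
gripper_force: 40.0
```

Request:
{"op": "arm_command", "data": {"deltas": [[[0,0,1,0,0,0],[0,0,3,0,0,0],[0,0,3,0,0,0],[0.4,-3.45,0,0,0,-6.9],[0.4,-3.45,0,0,0,-6.9],[0.4,-3.45,0,0,0,-6.9],[0.4,-3.45,0,0,0,-6.9],[0.4,-3.45,0,0,0,-6.9],[0.4,-3.45,0,0,0,-6.9],[0.4,-3.45,0,0,0,-6.9],[0.4,-3.45,0,0,0,-6.9],[0.35,-3.45,0,0,0,-6.9]]]}}

```text
t: 17.1
tool_pos: [0.5029, -0.1014, 0.1089]
orientation: [3.117, 0.393, 0.0]
force: [1.0, 0.5, -2.1]
opening: 0.0315
gripper_force: 40.0
```

Request:
{"op": "arm_command", "data": {"deltas": [[[0,0,0,0,0,-6.7],[0,0,0,0,0,-6.7],[0,0,0,0,0,-6.7],[0,0,0,0,0,0],[0,0,0,0,0,0],[0,0,0,0,0,0]]]}}

```text
t: 17.6
tool_pos: [0.503, -0.0994, 0.1087]
orientation: [3.138, -0.141, -0.0]
force: [-0.0, -0.5, -2.8]
opening: 0.0318
gripper_force: 40.0
```

```bash
python3 st.py
```

```text
17.6 [ 0.503  -0.0994  0.1087] closing axis deg -95.16 [-0.29 -0.02  1.85 -0.    1.31  1.37] [-0.  -0.5 -2.8] 0.03177572967653421
```

Now down to the floor at about .038.

Request:
{"op": "arm_command", "data": {"deltas": [[[0,0,-3,0,0,0],[0,0,-2,0,0,0],[0,0,-0.5,0,0,0],[0,0,-0.5,0,0,0],[0,0,-0.5,0,0,0],[0,0,-0.3,0,0,0],[0,0,-0.1,0,0,0],[0,0,0,0,0,0]]]}}

```text
t: 18.27
tool_pos: [0.5036, -0.0996, 0.0402]
orientation: [3.138, -0.147, 0.001]
force: [0.4, 0.6, -2.3]
opening: 0.0316
gripper_force: 40.0
```

Request:
{"op": "arm_command", "data": {"deltas": [[[0,0,-0.1,0,0,0],[0,0,-0.1,0,0,0],[0,0,0,0,0,0],[0,0,0,0,0,0]]]}}

```text
t: 18.6
tool_pos: [0.5033, -0.0996, 0.0379]
orientation: [3.138, -0.148, 0.001]
force: [0.3, -0.6, -2.9]
opening: 0.0314
gripper_force: 40.0
```

Request:
{"op": "arm_command", "data": {"deltas": [[[0,0,-0.1,0,0,0],[0,0,0,0,0,0],[0,0,0,0,0,0]]]}}

```text
t: 18.85
tool_pos: [0.5034, -0.0996, 0.0379]
orientation: [3.138, -0.148, 0.001]
force: [-5.5, 1.3, 8.3]
opening: 0.0315
gripper_force: 40.0
```

Request:
{"op": "arm_command", "data": {"deltas": [[[0,0,0.1,0,0,0],[0,0,0,0,0,0],[0,0,0,0,0,0],[0,0,0,0,0,0],[0,0,0,0,0,0]]], "gripper": 0.1}}

```text
t: 19.27
tool_pos: [0.5031, -0.0995, 0.0376]
orientation: [3.138, -0.148, 0.0]
force: [0.2, -0.6, 0.4]
opening: 0.0512
gripper_force: 0.0
```

Request:
{"op": "arm_command", "data": {"deltas": [[[0,0,1,0,0,0],[0,0,3,0,0,0],[0,0,3,0,0,0],[-0.42,3.45,0,0,0,0],[-0.42,3.45,0,0,0,0],[-0.42,3.45,0,0,0,0],[-0.42,3.45,0,0,0,0],[-0.42,3.45,0,0,0,0],[-0.42,3.45,0,0,0,0],[-0.42,3.45,0,0,0,0],[-0.42,3.45,0,0,0,0],[-0.42,3.45,0,0,0,0]]], "gripper": 0.9}}

```text
t: 20.27
tool_pos: [0.465, 0.2128, 0.1086]
orientation: [-3.138, 0.148, -0.002]
force: [0.3, 0.4, -0.1]
opening: 0.0884
gripper_force: 0.0
```

Request:
{"op": "arm_command", "data": {"deltas": [[[0,0,0,0,0,0],[0,0,0,0,0,0],[0,0,0,0,0,0]]]}}

```text
t: 20.52
tool_pos: [0.4654, 0.2108, 0.108]
orientation: [3.138, -0.146, 0.0]
force: [1.0, 0.0, 0.4]
opening: 0.0885
gripper_force: 0.0
```

```bash
python3 st.py
```

```text
20.5167 [0.4654 0.2108 0.108 ] closing axis deg -95.34 [ 0.33 -0.03  1.86 -0.    1.31  1.99] [1.  0.  0.4] 0.08851119233330752
```

Request:
{"op": "arm_command", "data": {"deltas": [[[0,0,-3,0,0,0],[0,0,-3,0,0,0],[0,0,-2,0,0,0],[0,0,-0.9,0,0,0],[0,0,-0.35,0,0,0],[0,0,0,0,0,0]]]}}

```text
t: 21.02
tool_pos: [0.4653, 0.2101, 0.015]
orientation: [3.138, -0.15, -0.001]
force: [-0.5, -0.2, 0.3]
opening: 0.0884
gripper_force: 0.0
```

Request:
{"op": "arm_command", "data": {"deltas": [[[0,0,0,0,0,0],[0,0,0,0,0,0],[0,0,0,0,0,0],[0,0,0,0,0,0],[0,0,0,0,0,0],[0,0,0,0,0,0],[0,0,0,0,0,0],[0,0,0,0,0,0],[0,0,0,0,0,0]]], "gripper": -1, "squeeze": 45}}

```text
t: 21.77
tool_pos: [0.4658, 0.2108, 0.0159]
orientation: [3.138, -0.148, 0.001]
force: [-0.8, -3.7, 6.8]
opening: 0.0568
gripper_force: 45.0
```

Request:
{"op": "arm_command", "data": {"deltas": [[[0,0,1,0,0,0],[0,0,3,0,0,0],[0,0,3,0,0,0],[0,0,2,0,0,0],[0.9,-3.6,0,0,0,0],[0.9,-3.6,0,0,0,0],[0.9,-3.6,0,0,0,0],[0.9,-3.6,0,0,0,0],[0.9,-3.6,0,0,0,0],[0.9,-3.6,0,0,0,0],[0.9,-3.6,0,0,0,0],[0.9,-3.6,0,0,0,0]]]}}

```text
t: 22.77
tool_pos: [0.5369, -0.0784, 0.1051]
orientation: [-3.137, 0.148, 0.001]
force: [-0.5, -0.2, -4.0]
opening: 0.0572
gripper_force: 45.0
```

Request:
{"op": "arm_command", "data": {"deltas": [[[0.8,-3.6,0,0,0,0],[0.8,-3.6,0,0,0,0],[0.8,-3.6,0,0,0,0],[0.8,-3.6,0,0,0,0],[0.8,-3.6,0,0,0,0],[0.3,-3.9,0,0,0,0],[0,0,0,0,0,0],[0,0,0,0,0,0],[0,0,0,0,0,0]]]}}

```text
t: 23.52
tool_pos: [0.5797, -0.2955, 0.1045]
orientation: [-3.137, 0.149, 0.002]
force: [-0.4, 0.7, -4.2]
opening: 0.057
gripper_force: 45.0
```

```bash
python3 st.py
```

```text
23.5167 [ 0.5797 -0.2955  0.1045] closing axis deg -95.45 [-0.55  0.34  1.45  0.    1.35  1.12] [-0.4  0.7 -4.2] 0.05700012430812978
```

Request:
{"op": "arm_command", "data": {"deltas": [[[0.12,-0.17,-2.5,0,0,0],[0,0,-2,0,0,0],[0,0,-0.5,0,0,0],[0,0,-0.5,0,0,0],[0,0,-0.5,0,0,0],[0,0,-0.3,0,0,0],[0,0,0,0,0,0],[0,0,0,0,0,0]]]}}

```text
t: 24.18
tool_pos: [0.582, -0.2978, 0.043]
orientation: [3.138, -0.148, 0.002]
force: [0.5, -0.2, -4.3]
opening: 0.057
gripper_force: 45.0
```

Request:
{"op": "arm_command", "data": {"deltas": [[[0,0,-0.1,0,0,0],[0,0,-0.1,0,0,0],[0,0,-0.05,0,0,0],[0,0,0,0,0,0],[0,0,0,0,0,0]]]}}

```text
t: 24.6
tool_pos: [0.5815, -0.2977, 0.0396]
orientation: [-3.138, 0.148, 0.0]
force: [-1.0, 0.7, -4.0]
opening: 0.0566
gripper_force: 45.0
```

Request:
{"op": "arm_command", "data": {"deltas": [[[0,0,-0.1,0,0,0],[0,0,-0.05,0,0,0],[0,0,0,0,0,0]]]}}

```text
t: 24.85
tool_pos: [0.5817, -0.2978, 0.0389]
orientation: [3.138, -0.148, 0.001]
force: [-2.0, 2.1, 4.2]
opening: 0.057
gripper_force: 45.0
```

Request:
{"op": "arm_command", "data": {"deltas": [[[0,0,0.05,0,0,0],[0,0,0,0,0,0],[0,0,0,0,0,0],[0,0,0,0,0,0],[0,0,0,0,0,0]]], "gripper": 0.55}}

```text
t: 25.27
tool_pos: [0.5816, -0.2978, 0.0386]
orientation: [3.138, -0.148, 0.0]
force: [0.5, -0.6, 0.2]
opening: 0.0719
gripper_force: 0.0
```

Request:
{"op": "arm_command", "data": {"deltas": [[[0,0,1,0,0,0],[0,0,3,0,0,0],[0,0,3,0,0,0],[0,3.8,0,0,0,6.4],[0,3.8,0,0,0,6.4],[0,3.8,0,0,0,6.4],[0,3.8,0,0,0,6.4],[0,3.8,0,0,0,6.4],[0,3.8,0,0,0,6.4],[0,3.8,0,0,0,6.4],[0,3.8,0,0,0,6.4],[0,3.8,0,0,0,0]]], "gripper": 0.9}}

```text
t: 26.27
tool_pos: [0.5815, 0.0461, 0.1098]
orientation: [2.889, 1.233, 0.002]
force: [0.9, -0.1, 0.0]
opening: 0.0886
gripper_force: 0.0
```

Request:
{"op": "arm_command", "data": {"deltas": [[[0.2,3.8,0,0,0,0],[0.2,3.8,0,0,0,0],[0.2,3.8,0,0,0,0],[0,3.8,0,0,0,0],[0,0,0,0,0,0],[0,0,0,0,0,0],[0,0,0,0,0,0]]]}}

```text
t: 26.85
tool_pos: [0.5876, 0.1961, 0.1091]
orientation: [2.893, 1.224, 0.0]
force: [0.2, -1.1, 1.1]
opening: 0.0884
gripper_force: 0.0
```

```bash
python3 st.py
```

```text
26.85 [0.5876 0.1961 0.1091] closing axis deg -44.15 [ 0.24  0.26  1.55 -0.    1.34  1.01] [ 0.2 -1.1  1.1] 0.08835224551924291
```

Request:
{"op": "arm_command", "data": {"deltas": [[[0.05,0.1,-3,0,0,0],[0,0,-3,0,0,0],[0,0,-2,0,0,0],[0,0,-1,0,0,0],[0,0,-0.35,0,0,0],[0,0,0,0,0,0]]]}}

```text
t: 27.35
tool_pos: [0.5879, 0.1961, 0.0148]
orientation: [-2.895, -1.22, 0.002]
force: [0.7, -0.1, 0.4]
opening: 0.0881
gripper_force: 0.0
```

Request:
{"op": "arm_command", "data": {"deltas": [[[0,0,0,0,0,0],[0,0,0,0,0,0],[0,0,0,0,0,0],[0,0,0,0,0,0],[0,0,0,0,0,0],[0,0,0,0,0,0],[0,0,0,0,0,0],[0,0,0,0,0,0],[0,0,0,0,0,0]]], "gripper": -1, "squeeze": 40}}

```text
t: 28.1
tool_pos: [0.5884, 0.1977, 0.0159]
orientation: [-2.894, -1.223, -0.001]
force: [-2.5, 1.0, 7.2]
opening: 0.0576
gripper_force: 40.0
```

Request:
{"op": "arm_command", "data": {"deltas": [[[0,0,1,0,0,0],[0,0,3,0,0,0],[0,0,3,0,0,0],[0,0,2,0,0,0],[-0.75,-3.5,0,0,0,0],[-0.75,-3.5,0,0,0,5.6],[-0.75,-3.5,0,0,0,5.6],[-0.75,-3.5,0,0,0,5.6],[-0.75,-3.5,0,0,0,5.6],[-0.75,-3.5,0,0,0,5.6],[-0.75,-3.5,0,0,0,5.6],[-0.75,-3.5,0,0,0,5.4]]]}}

```text
t: 29.1
tool_pos: [0.5271, -0.0842, 0.1053]
orientation: [-2.314, -2.124, 0.0]
force: [0.3, 0.3, -2.6]
opening: 0.0576
gripper_force: 40.0
```

Request:
{"op": "arm_command", "data": {"deltas": [[[-0.75,-3.5,0,0,0,0],[-0.75,-3.5,0,0,0,0],[-0.75,-3.5,0,0,0,0],[-0.75,-3.5,0,0,0,0],[-0.75,-3.5,0,0,0,0],[-0.45,-3.1,0,0,0,0],[0,0,0,0,0,0],[0,0,0,0,0,0],[0,0,0,0,0,0]]]}}

```text
t: 29.85
tool_pos: [0.4857, -0.2882, 0.1049]
orientation: [-2.32, -2.117, -0.0]
force: [-0.3, 0.2, -3.1]
opening: 0.0577
gripper_force: 40.0
```

```bash
python3 st.py
```

```text
29.85 [ 0.4857 -0.2882  0.1049] closing axis deg -5.24 [-0.63  0.12  1.71  0.    1.31 -0.54] [-0.3  0.2 -3.1] 0.05769714343774338
```

Request:
{"op": "arm_command", "data": {"deltas": [[[0.05,0,-2.5,0,0,0],[0,0,-2,0,0,0],[0,0,-0.5,0,0,0],[0,0,-0.5,0,0,0],[0,0,-0.5,0,0,0],[0,0,-0.3,0,0,0],[0,0,-0.1,0,0,0],[0,0,-0.1,0,0,0],[0,0,-0.1,0,0,0],[0,0,0,0,0,0],[0,0,0,0,0,0]]]}}

```text
t: 30.77
tool_pos: [0.4867, -0.2889, 0.0395]
orientation: [2.32, 2.118, 0.0]
force: [-1.1, 0.5, -1.4]
opening: 0.0578
gripper_force: 40.0
```

Request:
{"op": "arm_command", "data": {"deltas": [[[0,0,-0.05,0,0,0],[0,0,-0.05,0,0,0],[0,0,0,0,0,0]]]}}

```text
t: 31.02
tool_pos: [0.4867, -0.2889, 0.0389]
orientation: [2.32, 2.118, 0.0]
force: [-1.7, 1.4, 3.7]
opening: 0.0574
gripper_force: 40.0
```

Seated. I release, lift, back off towards the centre and look.

Request:
{"op": "arm_command", "data": {"deltas": [[[0,0,0.05,0,0,0],[0,0,0,0,0,0],[0,0,0,0,0,0],[0,0,0,0,0,0],[0,0,0,0,0,0]]], "gripper": 0.5}}

```text
t: 31.43
tool_pos: [0.4865, -0.2887, 0.0385]
orientation: [-2.32, -2.118, -0.0]
force: [-0.4, 0.3, 0.2]
opening: 0.0694
gripper_force: 0.0
```

Request:
{"op": "arm_command", "data": {"deltas": [[[0,0,1,0,0,0],[0,0,3,0,0,0],[0,0,4,0,0,0],[0,0,4,0,0,0],[1,0.8,4,0,0,0],[1,0.8,2,0,0,0],[1,0.8,0,0,0,0],[1,0.8,0,0,0,0],[1,0.8,0,0,0,0],[0,0,0,0,0,0],[0,0,0,0,0,0],[0,0,0,0,0,0]]]}}

```text
t: 32.43
tool_pos: [0.5355, -0.2484, 0.2165]
orientation: [-2.317, -2.117, 0.002]
force: [0.7, 0.1, -0.9]
opening: 0.0699
gripper_force: 0.0
```

```bash
python3 st.py; python3 -c "
from h import *
m,im=snap('wrist','w3');cv2.imwrite('pics/w3c.png',cv2.resize(im[0:330,160:560],(727,600),interpolation=2))
m,im=snap('side','side3');cv2.imwrite('pics/side3c.png',cv2.resize(im[150:275,240:440],(800,500),interpolation=2))"
```

```text
32.4333 [ 0.5355 -0.2484  0.2165] closing axis deg -5.18 [-0.52  0.11  1.52 -0.    1.52 -0.43] [ 0.7  0.1 -0.9] 0.06994422424473593
```

View pics/w3c.png

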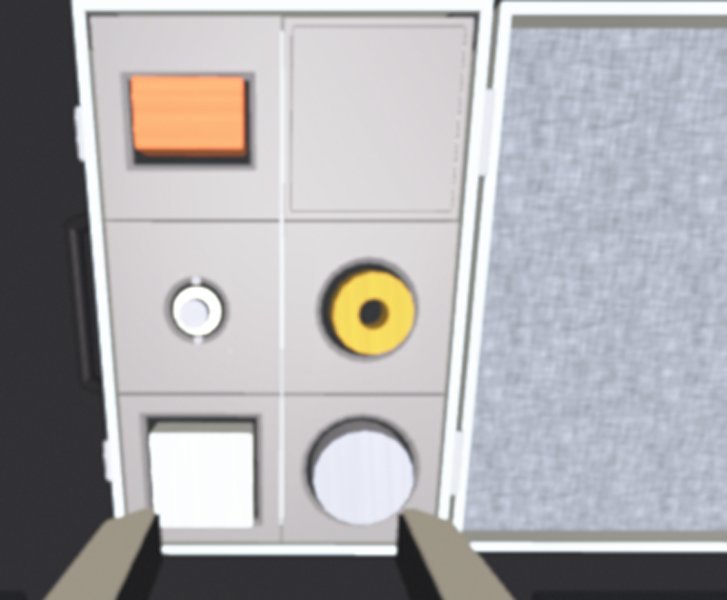

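View pics/side3c.png

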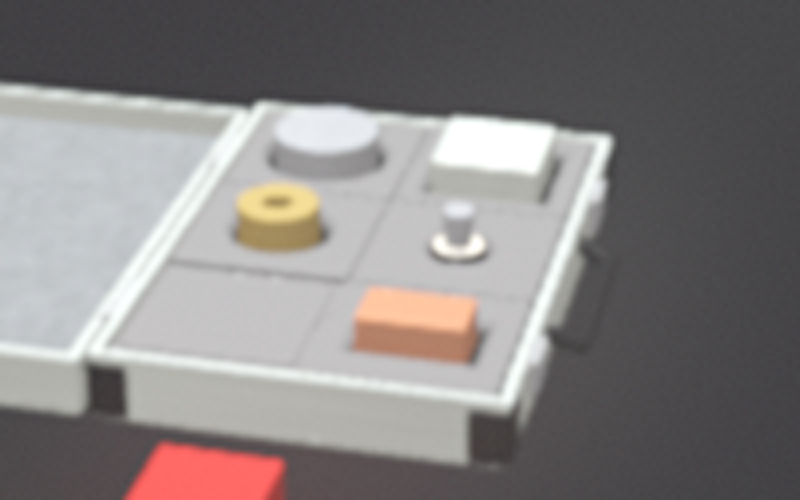

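The crops show all five pieces upright and down in their own cutouts: bar (190,113), source holder (196,311), ring (372,312), square (203,478) and disc (362,476).

```bash
python3 -c "
from plant import ticket
print(ticket.close_job())"
```

```text
the job is handed in; nothing more can be done
None
```

All five pieces are in their own cutouts, upright and down on the floor, the source holder was pressed home with about 23 N, and the job was handed in at about 32.5 s of the 136 s allowed.

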